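# Earth the power supply and hold its cover open

### The arm

A 6-joint arm with a two-finger parallel gripper is mounted at the origin on the work surface. World frame = base frame: x ahead of the robot, y to its left, z up, the work surface at z = 0. Lengths are in m, angles in rad, forces in N, time in s.
With the tool pointing down it reaches from about 0.275 to 0.825 m from the base axis. Payload 5.2 kg.
Tool frame: the origin (TCP) lies midway between the tips of the shut fingers; the grasp point (between the pads) lies 19 mm behind it; z points along the fingers, y is the line along which they close (so a half turn about z gives the same grasp; the last joint's range is limited). The gripper opens to 93 mm and grips with 3 to 60 N. Pads are 15 mm wide; open, the fingers measure 128 mm over their backs; the gripper's body (75 mm by 188 mm) begins 65 mm behind the grasp point.
Start: joints at [0.959, 0.259, 1.535, -0, 1.348, -0.203], TCP at [0.219, 0.505, 0.219] pointing down, gripper open.
Joint ranges: [-3.14, 3.14], [-0.91, 2.08], [0.19, 2.58], [-1.22, 4.36], [0.22, 2.71], [-3.12, 3.12]. Speed limits (rad/s): [2.57, 2.57, 3.14, 3.14, 3.14, 3.14].

### API

Orientations are given as a unit quaternion [x, y, z, w].
In Python, from workcell import state, viewer, order gives the robot as it stands.
- The arm moves only by the shell command python3 -m inch 'ROWS' [FORCE]. ROWS is JSON, a list that holds one entry, the list of rows, each a list of 5 numbers: the opening, from -1 (shut) to 1 (fully open), then the shift along the tool's x, y, z in m, then the turn about the tool's z in degrees. A call has 1 to 12 rows; each row is the pose to reach, as a shift and turn from the pose commanded when the call began, along the tool's axes at that moment; what a row does not reach only later rows make up. A row lasts 1/10 s, in which the tool goes at most 50 mm and 8.59 degrees, less where a joint would pass 70% of its speed; a pose out of reach is approached as far as the arm can. A call with a gripper value outside its range is refused whole. The fingers move at their own pace and stop on an object; FORCE is the grip in N (left out, the last holds). Time passes only in rows, so rows that repeat a pose let the fingers close. It gives the time, the measured TCP pose, the force, the opening and the grip force at its end, in the units of the state.
- state(): the state, without advancing time (a new reading comes with each control period).
- viewer.snapshot(name): name is "side" or "top"; returns a dict with "img" (420x560x3 uint8, red, green, blue), "depth" (420x560 float32, m along the optical axis (not along the pixel's ray), 0 where there is no reading), "mtx" (3x3 intrinsics, pixels), "pose" (4x4, takes a point from camera to world coordinates). Camera axes: x right, y up, looking along -z (the intrinsics and any distortion apply to the point x, -y, -z); pixel columns grow to the right and rows downward; lengths in m; the calibration is good to about 2 mm. A picture is of the moment at which its call begins.
- order.close_job(): hands the job in; it is judged then, once.
Trained networks look in the newest picture that a camera, given by its name, has taken for a name from the list of things; names that differ only in an ending like _2 or _b are one class to them, and where a whole thing is asked for, a point or a joint stands for the part that bears it (a point fixed in the world has none). Each returns a list of dicts, best first, with "score" (0 to 1); they miss things now and then, are a little off and sometimes report something else, mostly with a low value. They report only what shows in the picture. A call takes as long as a camera call. They do not tell look-alikes from the thing itself.
- viewer.spot_in(query, camera): "bbox" ([left, top, width, height] in pixels, round what is visible of it).
The state is a dict: "time_s": time; "joints": joint angles; "qvel": joint speeds; "joint_efforts": joint torques, N m; "eef_pos": TCP position; "ee_rot": TCP orientation; "contact_force": force on the tool from outside, world axes, zero at the start; "torque": the same for the moment, N m; "grip_width": opening from 0.0 (shut) to 1.0 (fully open); "grasp_force": force on a finger pad.
Only numpy, scipy, OpenCV 4.12 (cv2) and the standard library are available. Lean on these libraries where they do the work, as an engineer would, in place of code of your own. Each camera call takes 0.05 s, during which the arm holds its last target. There are 200 camera calls.

### The job

Take the earthing pin out of its wooden stand and plug it fully home, upright, into the middle of the three terminal openings on the power supply's ledge; only then lift the supply's hinged cover. Hold the cover open with the fingers at 45 degrees, give or take 8, for inspection: it falls shut by itself, so the program finishes while still holding it steady there, the pin still plugged in and nothing but the gripper carrying the cover. Leave the tape roll, the bottle and the screwdriver where they are.

Things in the scene. Friction and masses are not known exactly. Their poses are not given: they have to be found in the camera images.
- supply: Fixed power supply: dark steel case 200 (x) by 220 (y) by 90 mm tall under a hinged cover. Origin: centre of its underside, on the table; yaw within 0.3 rad. x points from the cover's free edge (robot side) to its hinge, z up. At its -y side a grey ledge 130 (x) by 90 (y) by 60 mm tall (y -110 to -200 mm) has three equal round openings in its top, in a row along x, 35 mm apart.
- terminal (a point): Centre of the mouth of the middle terminal opening, at (0, -155, 60) mm in the supply's frame, on the ledge's top face; axes as the supply's, z up. The opening is 10 mm across with a 2 mm chamfer, and 36 mm deep.
- stand: Fixed wooden block 60 x 60 x 45 mm tall that holds the earthing pin upright in a central hole 11 mm across and 36 mm deep. Origin: centre of its underside on the table.
- pin: Loose earthing pin, about 60 g, upright in the stand. From below: brass pin 8 mm across, 30 mm long, chamfered tip; flange 30 mm across, 6 mm thick; black handle 22 mm across, 50 mm tall (86 mm in all). Origin: centre of the tip's end; z up to the handle. The flange (underside at z = 30 mm) rests on the ledge when home. Grip the handle at about z = 64 mm.
- cover (a joint): Cover's opening angle, rad: 0 shut and level, grows as the free edge rises, stop at 1.3. Dark steel plate 208 (x) by 220 (y) by 5 mm, about 0.4 kg (+-30 percent), free hinge along the supply's y, falls shut from any angle. Underside 90 mm above the table; free edge overhangs the case's front by 8 mm.
- cover_hinge (a point): Middle of the cover's hinge line, at (100, 0, 90) mm in the supply's frame; it turns with the cover.
- cover_tab (a point): Grip point in the aluminium tab standing on the cover near its free edge: 30 mm long (cover's x), 12 mm thick (y), 45 mm tall. The point is on its mid plane, 185 mm from the hinge, 30 mm above the cover's upper face, 15 mm under the tab's top. Axes turn with the cover. Pinched across its thickness, the tab can turn between the pads, so the gripper may keep pointing down.
- tape: Loose bystander: black roll of tape lying flat, 68 mm across, 19 mm tall, hole 40 mm. Origin: centre of its underside.
- bottle: Loose bystander: small white upright bottle, 36 mm across, 75 mm tall. Origin: centre of its underside.
- driver: Loose bystander: screwdriver lying flat, 200 mm long, 26 mm thick at the handle. Origin: on the table under its middle; x points from handle to tip.
Mind the look-alikes: they are no part of the job. Leave any blue look-alike of the pin alone.

How it is judged:
On the way:
1. the earthing pin is fully home in the middle terminal, with the cover still shut (horizontal distance between pin and terminal below 0.005 m and z of pin in the frame of terminal below -0.026 m and angle between pin's own z axis and vertical below 0.12 rad and value of joint cover below 0.08 rad), for 0.2 s.
At the end, for the whole second after the job is handed in: Cover at 45 +-8 degrees (0.645 to 0.925 rad), under 0.1 rad/s, held by the fingers (over 0.3 N), not propped on the pin; pin released and home in the middle terminal: tip 26 mm or more deep, within 5 mm of its axis, tilt under 0.12 rad; bystanders within 30 mm of their starts (value of joint cover between 0.645 and 0.925 rad and velocity of joint cover between -0.1 and 0.1 rad/s and contact force between the fingers and cover above 0.3 N and contact force between the fingers and pin below 0.2 N and contact force between pin and cover below 0.2 N and horizontal distance between pin and terminal below 0.005 m and z of pin in the frame of terminal below -0.026 m and angle between pin's own z axis and vertical below 0.12 rad and distance of each of tape, bottle, driver from where it was at the start of the episode below 0.03 m); the arm keeps its last pose, push and grip.
It fails at once if the cover is raised (over 0.15 rad) while the pin is not home in the middle terminal (value of joint cover above 0.15 rad and not (horizontal distance between pin and terminal below 0.005 m and z of pin in the frame of terminal below -0.026 m and angle between pin's own z axis and vertical below 0.12 rad)).
It fails at once if the tape roll is moved by more than 30 mm (distance of tape from where it was at the start of the episode above 0.03 m).
It fails at once if the bottle is moved by more than 30 mm (distance of bottle from where it was at the start of the episode above 0.03 m).
It fails at once if the screwdriver is moved by more than 30 mm (distance of driver from where it was at the start of the episode above 0.03 m).
It also fails if it takes over 64 s, if anything falls off the work surface, if the arm or the gripper's body presses on something with over 40 N, if the wrist force passes 120 N, or if a joint passes its speed limit or range.

## Working session

There is one attempt and no reset: what is moved stays moved. The work goes in short steps, Python scripts to look and compute and a shell command to move; the robot and the scene stay as the last step left them, time stands still between calls to the robot, and variables do not carry over. Pictures are saved under pics/ and viewed, at most 10 in all, crops included, and the job is handed in when it is done.

```bash
ls; mkdir -p pics; cat > h.py <<'E'
import numpy as np, cv2
from workcell import state, viewer, order
def snap(c,name):
    s=viewer.snapshot(c); cv2.imwrite(f'pics/{name}.png',s['img'][:,:,::-1]); np.savez(f'{name}.npz',**{k:np.asarray(s[k]) for k in('img','depth','mtx','pose')}); return s
def cloud(s):
    d=s['depth'];K=s['mtx'];P=s['pose'];v,u=np.mgrid[:d.shape[0],:d.shape[1]]
    p=np.stack([(u-K[0,2])/K[0,0]*d,-(v-K[1,2])/K[1,1]*d,-d],-1)
    w=p@P[:3,:3].T+P[:3,3]; w[d==0]=np.nan; return w
E
python3 - <<'E'
from h import *
for c in('top','side'):
    s=snap(c,c+'0'); print(c,s['mtx'].round(1).tolist(),s['pose'].round(3).tolist(), [k for k in s])
    for q in('supply','stand','pin','cover_tab','tape','bottle','driver'):
        print(q,[(r['score'],np.round(r['bbox']).tolist()) for r in viewer.spot_in(q,c)][:4])
print(state())
E
```

```text
pics
top [[433.8, 0.0, 286.0], [0.0, 433.8, 212.0], [0.0, 0.0, 1.0]] [[-0.018, 0.977, -0.212, 0.359], [-1.0, -0.017, 0.009, -0.0], [0.005, 0.212, 0.977, 1.132], [0.0, 0.0, 0.0, 1.0]] ['img', 'depth', 'mtx', 'pose']
supply [(0.96, [190.0, 167.0, 132.0, 91.0])]
stand [(0.58, [389.0, 251.0, 29.0, 28.0])]
pin [(0.69, [400.0, 255.0, 15.0, 12.0]), (0.26, [391.0, 203.0, 18.0, 20.0])]
cover_tab [(0.57, [188.0, 168.0, 100.0, 93.0])]
tape [(0.57, [122.0, 263.0, 31.0, 25.0])]
bottle [(0.77, [395.0, 207.0, 16.0, 16.0])]
driver [(0.67, [140.0, 167.0, 6.0, 69.0])]
side [[510.0, 0.0, 285.4], [0.0, 510.0, 210.8], [0.0, 0.0, 1.0]] [[0.984, 0.093, -0.152, 0.378], [-0.178, 0.482, -0.858, -1.148], [-0.006, 0.871, 0.491, 0.748], [0.0, 0.0, 0.0, 1.0]] ['img', 'depth', 'mtx', 'pose']
supply [(0.77, [245.0, 170.0, 77.0, 90.0])]
stand [(0.65, [241.0, 295.0, 35.0, 36.0])]
pin [(0.65, [242.0, 174.0, 85.0, 38.0]), (0.64, [236.0, 310.0, 15.0, 37.0]), (0.51, [250.0, 278.0, 13.0, 30.0]), (0.22, [310.0, 284.0, 15.0, 35.0])]
cover_tab [(0.82, [244.0, 173.0, 80.0, 36.0])]
tape [(0.76, [219.0, 172.0, 19.0, 17.0])]
bottle []
driver []
{'time_s': 0.8, 'joints': array([ 9.59203514e-01,  2.58544697e-01,  1.53500690e+00,  1.68420316e-05,
        1.34799800e+00, -2.02827119e-01]), 'qvel': array([ 0.00097349,  0.00022281,  0.00121545, -0.00060775, -0.00182254,
        0.00125215]), 'joint_efforts': array([-1.47756953e-03, -4.37141275e+01, -2.84290266e+01,  7.18466076e-02,
        3.11418681e-02, -6.22463199e-05]), 'eef_pos': array([0.21860067, 0.5046951 , 0.21867976]), 'ee_rot': array([2.02964713e-01, 9.79186052e-01, 2.30200075e-05, 9.84652975e-07]), 'contact_force': array([ 0.25757809,  0.10547481, -0.08037683]), 'torque': array([-0.01537394, -0.01185103, -0.04624432]), 'grasp_force': 0.0, 'grip_width': 0.9972393802035712}
```

```bash
python3 -c "
import cv2;a=cv2.imread('pics/top0.png');b=cv2.imread('pics/side0.png')
cv2.imwrite('pics/both.png',a)"
```

```text
(no output)
```

View pics/top0.png

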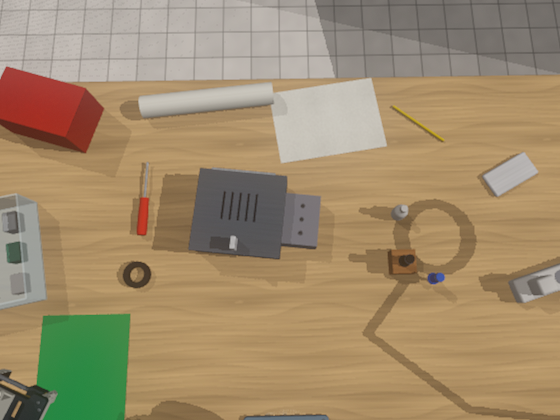

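View pics/side0.png

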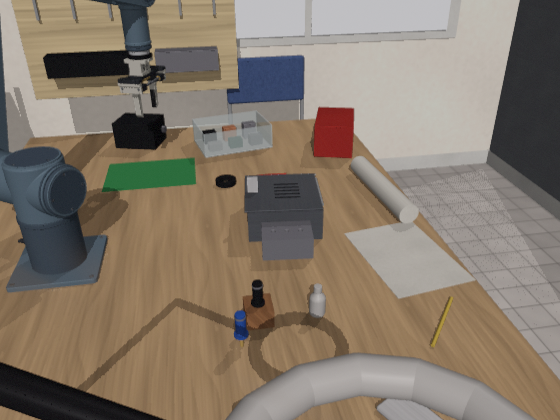

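Top view: stand with a black-handled pin at (403,261). Candidates for the pin are the black handle at (406,260), the blue look-alike at (436,278), and the bottle at (401,211). I choose the black one at (406,260). The supply is at (240,213), with openings at about (303,206), (302,219) and (301,232). The tab is at (225,243). Next is the close crop and the geometry.

```bash
cat > fit.py <<'E'
from h import *
import sys
def load(n): return dict(np.load(n+'.npz'))
def mid(w,m): return np.nanmean(w[m],0).round(4)
if __name__=='__main__':
    for n,roi in(('top0',(180,160,150,110)),('side0',(235,165,95,100))):
        s=load(n); w=cloud(s); z=w[...,2]; x,y,ww,h=roi
        r=np.zeros(z.shape,bool); r[y:y+h,x:x+ww]=True
        for lo,hi,nm in((.087,.103,'cover'),(.052,.068,'ledge'),(.115,.16,'tab')):
            m=r&(z>lo)&(z<hi); m=cv2.morphologyEx(m.astype(np.uint8),cv2.MORPH_OPEN,np.ones((2,2)))>0
            p=w[m]
            if len(p)<5: print(n,nm,len(p)); continue
            (c,sz,a)=cv2.minAreaRect(p[:,:2].astype(np.float32)); print(n,nm,len(p),np.round(c,4),np.round(sz,4),round(a,2),'z',np.nanmedian(p[:,2]).round(4),p.mean(0).round(4))
    for n,boxes in(('top0',{'standpin':(385,245,35,38),'blue':(425,268,22,20),'bottle':(390,200,22,24)}),('side0',{'standpin':(240,277,37,55),'blue':(232,308,18,34),'bottle':(308,282,20,38)})):
        s=load(n); w=cloud(s); z=w[...,2]
        for k,(x,y,ww,h) in boxes.items():
            q=w[y:y+h,x:x+ww].reshape(-1,3); zm=np.nanmax(q[:,2])
            p=q[q[:,2]>zm-.008]; print(n,k,'zmax',zm.round(4),len(p),p.mean(0).round(4),np.ptp(p,axis=0).round(4))
            p=q[(q[:,2]>.04)&(q[:,2]<.05)]; 
            if len(p)>3: c=cv2.minAreaRect(p[:,:2].astype(np.float32)); print('  z45',len(p),np.round(c[0],4),np.round(c[1],4),round(c[2],1))
E
python3 fit.py
python3 - <<'E'
import cv2,numpy as np
a=cv2.imread('pics/top0.png');b=cv2.imread('pics/side0.png')
f=lambda i,x,y,w,h:cv2.resize(i[y:y+h,x:x+w],(400,300),interpolation=cv2.INTER_CUBIC)
cv2.imwrite('pics/crop1.png',np.vstack([np.hstack([f(a,380,195,80,60+0),f(b,225,270,80,60)]),np.hstack([f(a,380,235,80,60),f(a,275,190,80,60)])]))
E
```

```text
top0 cover 7432 [0.5991 0.1134] [0.2341 0.234 ] 82.69 z 0.0943 [nan nan nan]
top0 ledge 1777 [ 0.5777 -0.0509] [0.088 0.145] 80.99 z 0.0593 [nan nan nan]
top0 tab 87 [0.5065 0.1142] [0.0096 0.0325] 82.93 z 0.1373 [0.5039 0.1131 0.1293]
side0 cover 2750 [0.6326 0.1886] [0.4257 0.2022] 73.97 z 0.0959 [nan nan nan]
side0 ledge 1311 [ 0.6229 -0.0225] [0.2376 0.1536] 20.04 z 0.0606 [nan nan nan]
side0 tab 110 [0.5279 0.1524] [0.1014 0.0262] 66.21 z 0.1263 [0.512  0.1175 0.1249]
top0 standpin zmax 0.1059 60 [ 0.4635 -0.303   0.101 ] [0.0192 0.0201 0.008 ]
  z45 447 [ 0.4634 -0.304 ] [0.0626 0.0582] 89.2
top0 blue zmax 0.0904 61 [ 0.4201 -0.3762  0.0852] [0.0192 0.0201 0.0077]
  z45 12 [ 0.4216 -0.3704] [0.0072 0.0201] 78.9
top0 bottle zmax 0.0775 41 [ 0.5925 -0.3051  0.0744] [0.0172 0.0149 0.0076]
  z45 56 [ 0.5908 -0.3043] [0.034  0.0312] 41.6
side0 standpin zmax 0.1045 69 [ 0.4662 -0.3052  0.101 ] [0.021  0.0228 0.0078]
  z45 450 [ 0.4629 -0.3295] [0.1241 0.0643] 82.0
side0 blue zmax 0.0902 79 [ 0.4222 -0.3785  0.0862] [0.0219 0.0244 0.0078]
  z45 78 [ 0.4323 -0.3508] [0.0768 0.0205] 68.8
side0 bottle zmax 0.0784 48 [ 0.595  -0.308   0.0749] [0.0164 0.0179 0.0075]
  z45 84 [ 0.5935 -0.3123] [0.0246 0.0345] 75.6
```

View pics/crop1.png

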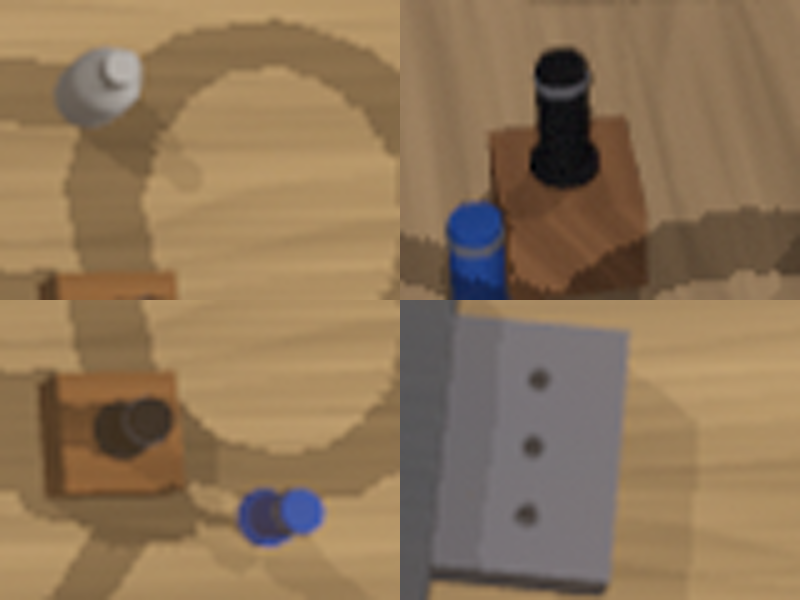

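Crop: the black pin with its grey ring stands in the wooden block, and the blue one stands free beside it. The middle opening in the top picture is at about (301,219). Now the precise fit.

```bash
cat > fit2.py <<'E'
from h import *
def ray(s,u,v,z):
    K,P=s['mtx'],s['pose']; d=P[:3,:3]@np.array([(u-K[0,2])/K[0,0],-(v-K[1,2])/K[1,1],-1]); c=P[:3,3]; return c+d*(z-c[2])/d[2]
def holes(s,cx,cy,ww,h,z=.06):
    g=cv2.cvtColor(s['img'],cv2.COLOR_RGB2GRAY)[cy:cy+h,cx:cx+ww].astype(np.float32)
    d=np.median(g)-g; m=(d>14).astype(np.uint8); n,l,st,ce=cv2.connectedComponentsWithStats(m)
    out=[]
    for i in range(1,n):
        if 4<=st[i,4]<=60:
            yy,xx=np.nonzero(cv2.dilate((l==i).astype(np.uint8),np.ones((3,3)))); q=np.clip(d[yy,xx],0,None); out.append((ray(s,cx+(xx*q).sum()/q.sum(),cy+(yy*q).sum()/q.sum(),z)[:2].round(4),int(st[i,4])))
    return out
if __name__=='__main__':
    T=dict(np.load('top0.npz'));S=dict(np.load('side0.npz'))
    print('top',holes(T,294,198,16,42)); print('side',holes(S,264,224,48,20))
    # plane-consistent top faces, from the depth (top)
    w=cloud(T); z=np.nan_to_num(w[...,2])
    for nm,(x,y,ww,h),lo,hi in(('cover',(180,160,112,110),.09,.099),('ledge',(286,185,42,70),.0555,.0645)):
        m=np.zeros(z.shape,np.uint8); m[y:y+h,x:x+ww]=((z>lo)&(z<hi))[y:y+h,x:x+ww]; m=cv2.morphologyEx(m,cv2.MORPH_OPEN,np.ones((5,5)))
        p=w[m>0]; c,sz,a=cv2.minAreaRect(p[:,:2].astype(np.float32)); print(nm,len(p),np.round(c,4),np.round(sz,4),round(a,2),p.mean(0).round(4),np.median(p[:,2]).round(4))
    m=(z>.134)&(z<.146); m[:,:180]=0;m[:,300:]=0; p=w[m]; print('tabtop',len(p),p.mean(0).round(4)); c=cv2.minAreaRect(p[:,:2].astype(np.float32));print(c)
    # pin handle top + ring by colour: dark in both views
    for n,s,(x,y,ww,h) in(('top',T,(396,250,20,20)),('side',S,(248,276,18,20))):
        w2=cloud(s)[y:y+h,x:x+ww]; q=w2[(w2[...,2]>.0985)&(w2[...,2]<.108)]; print(n,'pintop',len(q),q.mean(0).round(4),np.round(cv2.minEnclosingCircle(q[:,:2].astype(np.float32))[0],4))
E
python3 fit2.py
```

```text
top [(array([ 0.6082, -0.0516]), 17), (array([ 0.5736, -0.0476]), 20), (array([ 0.5388, -0.0435]), 19)]
side []
cover 6898 [0.5888 0.1063] [0.2198 0.2128] 83.49 [0.5866 0.1059 0.0944] 0.0944
ledge 1369 [ 0.5704 -0.0512] [0.0837 0.1322] 88.96 [ 0.57   -0.0511  0.0595] 0.0595
tabtop 68 [0.5061 0.1156 0.1393]
((0.5063486099243164, 0.1156923919916153), (0.011822168715298176, 0.02907075546681881), 88.37466430664062)
top pintop 55 [ 0.4636 -0.3034  0.1013] [ 0.4638 -0.3034]
side pintop 61 [ 0.4662 -0.3046  0.1015] [ 0.4656 -0.3035]
```

Terminal is at about (0.5736, -0.0476) with supply yaw -6.65°. The pin is at (0.4636, -0.3034). The tab computes to (0.507, 0.116, 0.125), and its direct measurement agrees. I'll close the fingers along the supply's x for the pin, which needs a tool turn of +73°.

```bash
cat > to.py <<'E'
# usage: to.py x y z [yaw_of_tool_y_deg] -> shift in tool axes, turn
from h import *; import sys
from scipy.spatial.transform import Rotation as R
s=state(); r=R.from_quat(s['ee_rot']); a=list(map(float,sys.argv[1:]))
print('tcp',s['eef_pos'].round(4),'shift',r.inv().apply(np.array(a[:3])-s['eef_pos']).round(4),end=' ')
y=r.as_matrix()[:,1]; cur=np.degrees(np.arctan2(y[1],y[0])); 
if len(a)>3: print('turn',round(-((a[3]-cur+90)%180-90),2),end=' ')
print('yaw_y',cur.round(2),'tilt',r.as_matrix()[:2,2].round(4),'F',s['contact_force'].round(1),'t',s['time_s'],'grip',s['grip_width'].round(3),s['grasp_force'])
E
python3 to.py .4636 -.3034 .16 -6.65
```

```text
tcp [0.2186 0.5047 0.2187] shift [-0.546  -0.6441  0.0586] turn 73.23 Traceback (most recent call last):
  File "to.py", line 8, in <module>
    print('yaw_y',cur.round(2),'tilt',r.as_matrix()[:2,2].round(4),'F',s['contact_force'].round(1),'t',s['time_s'],'grip',s['grip_width'].round(3),s['grasp_force'])
                                                                                                                          ^^^^^^^^^^^^^^^^^^^^^
AttributeError: 'float' object has no attribute 'round'
```

```bash
sed -i "s/s\['grip_width'\].round(3)/round(s['grip_width'],3)/" to.py
python3 -m inch '[[[0.3,-0.02,-0.024,0,4],[0.3,-0.05,-0.06,0,10],[0.3,-0.08,-0.095,0,16],[0.3,-0.11,-0.13,0,22],[0.3,-0.14,-0.165,0,28],[0.3,-0.17,-0.2,0,34],[0.3,-0.2,-0.236,0,40],[0.3,-0.23,-0.271,0,46],[0.3,-0.26,-0.307,0,52],[0.3,-0.29,-0.342,0,58],[0.3,-0.32,-0.377,0,64],[0.3,-0.34,-0.401,0,70]]]' 20
python3 to.py .4636 -.3034 .16 -6.65
```

```text
time_s: 2.0
eef_pos: [0.3718, -0.0012, 0.219]
ee_rot: [0.73, 0.683, 0.0, 0.001]
contact_force: [0.7, 0.3, 0.2]
grip_width: 0.649
grasp_force: 0.0
tcp [ 0.3718 -0.0012  0.219 ] shift [-0.2954  0.1114  0.0595] turn 2.87 yaw_y -3.78 tilt [ 0.0013 -0.0009] F [0.7 0.3 0.2] t 2.0 grip 0.649 0.0
```

```bash
python3 -m inch '[[[0.3,-0.03,0.011,0.005,1],[0.3,-0.07,0.026,0.012,3],[0.3,-0.11,0.041,0.02,3],[0.3,-0.15,0.056,0.03,3],[0.3,-0.19,0.071,0.04,3],[0.3,-0.23,0.086,0.05,3],[0.3,-0.265,0.1,0.059,3],[0.3,-0.295,0.111,0.059,3],[0.3,-0.295,0.111,0.059,3],[0.3,-0.295,0.111,0.059,3],[0.3,-0.295,0.111,0.059,3]]]' 20
python3 to.py .4636 -.3034 .06 -6.65
```

```text
time_s: 3.1
eef_pos: [0.464, -0.2984, 0.1596]
ee_rot: [0.745, 0.667, 0.0, -0.0]
contact_force: [-0.4, 0.3, 0.5]
grip_width: 0.653
grasp_force: 0.0
tcp [ 0.464  -0.2984  0.1596] shift [-0.0051  0.0002  0.0996] turn 0.26 yaw_y -6.39 tilt [-0.0005  0.0008] F [-0.4  0.3  0.5] t 3.1 grip 0.653 0.0
```

```bash
python3 -m inch '[[[0.3,-0.005,0,0,0.26],[0.3,-0.005,0,0.02,0.26],[0.3,-0.005,0,0.045,0.26],[0.3,-0.005,0,0.07,0.26],[0.3,-0.005,0,0.09,0.26],[0.3,-0.005,0,0.1,0.26],[0.3,-0.005,0,0.1,0.26],[0.3,-0.005,0,0.1,0.26],[0.3,-0.005,0,0.1,0.26]]]' 20
python3 to.py .4636 -.3034 .06 -6.65; python3 - <<'E'
from h import *
snap('top','top1')
E
```

```text
time_s: 4.0
eef_pos: [0.4646, -0.3051, 0.061]
ee_rot: [0.747, 0.665, 0.0, 0.001]
contact_force: [0.2, -0.3, -0.2]
grip_width: 0.651
grasp_force: 0.0
tcp [ 0.4646 -0.3051  0.061 ] shift [ 0.0016 -0.0012  0.001 ] turn -0.02 yaw_y -6.67 tilt [ 0.0017 -0.0017] F [ 0.2 -0.3 -0.2] t 4.0 grip 0.651 0.0
```

```bash
python3 -m inch '[[[0.3,0.001,-0.001,0,0],[0.3,0.001,-0.001,0,0],[-0.2,0.001,-0.001,0,0],[-0.6,0.001,-0.001,0,0],[-1,0.001,-0.001,0,0],[-1,0.001,-0.001,0,0],[-1,0.001,-0.001,0,0],[-1,0.001,-0.001,0,0],[-1,0.001,-0.001,0,0],[-1,0.001,-0.001,0,0]]]' 30
python3 to.py .4636 -.3034 .06 -6.65
```

```text
time_s: 5.05
eef_pos: [0.4638, -0.3037, 0.0599]
ee_rot: [0.747, 0.665, 0.0, 0.001]
contact_force: [4.6, -0.6, -0.4]
grip_width: 0.232
grasp_force: 30.0
tcp [ 0.4638 -0.3037  0.0599] shift [ 0.0003 -0.0003 -0.0001] turn -0.04 yaw_y -6.69 tilt [ 0.0017 -0.0008] F [ 4.6 -0.6 -0.4] t 5.05 grip 0.232 29.95950758457184
```

```bash
python3 -m inch '[[[-1,0,0,-0.01,0],[-1,0,0,-0.03,0],[-1,0,0,-0.05,0],[-1,0,0,-0.07,0],[-1,0,0,-0.09,0],[-1,0,0,-0.1,0],[-1,0,0,-0.1,0],[-1,0,0,-0.1,0],[-1,0,0,-0.1,0]]]' 30
python3 to.py .5736 -.0476 .16 -6.65; python3 - <<'E'
from h import *
snap('side','side2')
a=cv2.imread('pics/side2.png'); cv2.imwrite('pics/crop2.png',cv2.resize(a[200:350,200:350],(600,600),interpolation=cv2.INTER_CUBIC))
E
```

```text
time_s: 5.95
eef_pos: [0.4622, -0.3028, 0.1584]
ee_rot: [0.747, 0.665, -0.0, -0.001]
contact_force: [-1.0, 0.5, -1.1]
grip_width: 0.229
grasp_force: 30.0
tcp [ 0.4622 -0.3028  0.1584] shift [ 0.2664  0.0809 -0.0014] turn -0.03 yaw_y -6.68 tilt [-0.0019  0.0017] F [-1.   0.5 -1.1] t 5.95 grip 0.229 29.962012767791748
```

View pics/crop2.png

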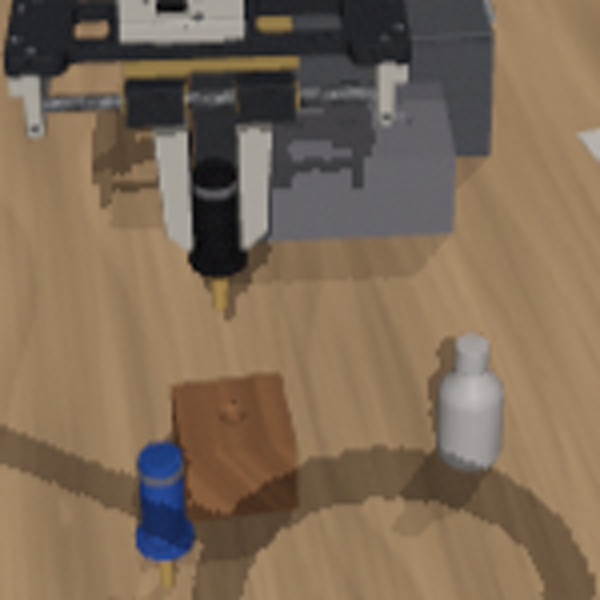

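Side crop: the black pin is upright in the fingers at (215,230) with its brass tip at (222,300). The stand hole is empty, and the blue pin and bottle are untouched. Moving to the terminal.

```bash
python3 -m inch '[[[-1,0.02,0.006,0,0],[-1,0.05,0.015,0,0],[-1,0.09,0.027,0,0],[-1,0.13,0.039,0,0],[-1,0.17,0.052,0,0],[-1,0.21,0.064,0,0],[-1,0.24,0.073,0,0],[-1,0.26,0.079,0,0],[-1,0.265,0.081,0,0],[-1,0.265,0.081,0,0],[-1,0.265,0.081,0.01,0],[-1,0.265,0.081,0.02,0]]]' 30 && python3 -m inch '[[[-1,0,0,0.01,0],[-1,0,0,0.01,0],[-1,0,0,0.01,0],[-1,0,0,0.01,0]]]' 30
python3 to.py .5736 -.0476 .12 -6.65; python3 - <<'E'
from h import *
from fit2 import *
s=snap('side','side3'); a=cv2.imread('pics/side3.png'); cv2.imwrite('pics/crop3.png',cv2.resize(a[160:280,225:345],(600,600),interpolation=cv2.INTER_CUBIC))
t=snap('top','top3')
E
```

```text
time_s: 7.2
eef_pos: [0.5738, -0.0509, 0.1389]
ee_rot: [0.748, 0.664, -0.0, 0.0]
contact_force: [-0.3, 0.9, -0.4]
grip_width: 0.229
grasp_force: 30.0
time_s: 7.6
eef_pos: [0.5744, -0.05, 0.1299]
ee_rot: [0.747, 0.665, 0.0, 0.0]
contact_force: [0.0, -0.0, 0.3]
grip_width: 0.233
grasp_force: 30.0
tcp [ 0.5744 -0.05    0.1299] shift [ 0.0023 -0.0011  0.0099] turn -0.05 yaw_y -6.7 tilt [ 0.0005 -0.0002] F [ 0.  -0.   0.3] t 7.6 grip 0.233 29.96216118335724
```

View pics/crop3.png

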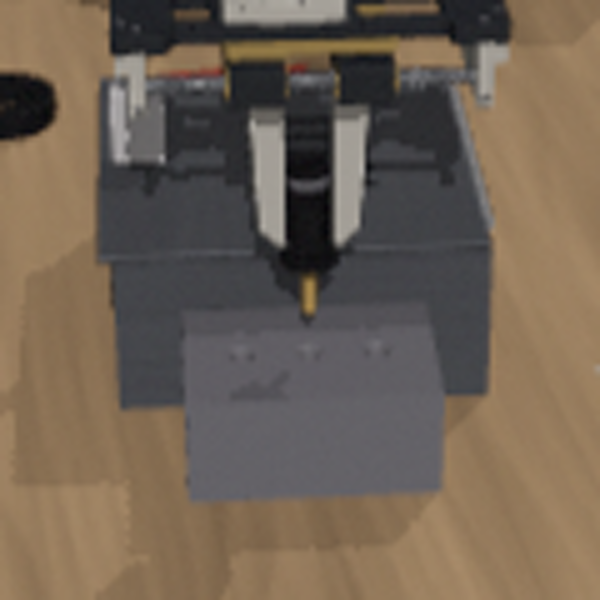

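Side crop: the brass tip, at (310,318) in the crop, is above the middle opening at (311,350). The neighbouring openings are at 243 and 376. I'll compute the remaining offset.

```bash
python3 - <<'E'
from fit2 import *
S=dict(np.load('side3.npz'))
f=lambda x,y:(225+(x+.5)/5-.5,160+(y+.5)/5-.5)
print('hole',ray(S,*f(311,350),.06)); print('tip axis',ray(S,*f(309.5,318),.0849), ray(S,*f(309.5,314),.0849))
w=cloud(S); img=S['img'].astype(int); m=(img[...,0]-img[...,2]>50); m[:212]=0;m[225:]=0;m[:,:280]=0;m[:,294:]=0
print(np.argwhere(m).tolist()); print(w[m].round(4).tolist())
m2=np.zeros(m.shape,bool); m2[196:208,283:291]=1
q=w[m2]; q=q[(q[:,2]>.12)&(q[:,2]<.165)&(q[:,1]<-.02)]; print('handle front',len(q),q.mean(0).round(4),q[:,1].min(),np.percentile(q[:,1],10))
E
python3 to.py .5736 -.0476 .12
```

```text
hole [ 0.57676469 -0.04516983  0.06      ]
tip axis [ 0.57440887 -0.05446034  0.0849    ] [ 0.57512371 -0.05055614  0.0849    ]
[[216, 286], [216, 287], [217, 286], [217, 287], [218, 286], [218, 287], [219, 286], [219, 287], [220, 286], [220, 287], [221, 286], [221, 287], [222, 286], [222, 287]]
[[0.5734, -0.0535, 0.1055], [0.5753, -0.0569, 0.1073], [0.5735, -0.0529, 0.1023], [0.5764, -0.0509, 0.1009], [0.5732, -0.0548, 0.1005], [0.5761, -0.0525, 0.0989], [0.5741, -0.0496, 0.0945], [0.5767, -0.0492, 0.0939], [0.5732, -0.0543, 0.0944], [0.5762, -0.0517, 0.0925], [0.5736, -0.0518, 0.0899], [0.5762, -0.0517, 0.0896], [0.5812, -0.0094, 0.0614], [0.584, -0.0087, 0.0607]]
handle front 92 [ 0.5742 -0.0575  0.1484] -0.06705528514089787 -0.06101835384871228
tcp [ 0.5746 -0.0498  0.1302] shift [ 0.002  -0.0012  0.0102] yaw_y -6.69 tilt [ 0.001  -0.0003] F [-0.1  0.1 -0.8] t 7.7 grip 0.235 29.962178170681
```

```bash
python3 -m inch '[[[-1,0.003,0,0.005,0],[-1,0.003,0,0.01,0],[-1,0.003,0,0.015,0],[-1,0.003,0,0.02,0],[-1,0.003,0,0.02,0],[-1,0.003,0,0.023,0],[-1,0.003,0,0.026,0],[-1,0.003,0,0.028,0],[-1,0.003,0,0.03,0],[-1,0.003,0,0.03,0]]]' 30
python3 to.py .5736 -.0476 .075
```

```text
time_s: 8.7
eef_pos: [0.5744, -0.0466, 0.0994]
ee_rot: [0.747, 0.665, -0.0, -0.0]
contact_force: [-0.8, 0.2, 0.0]
grip_width: 0.233
grasp_force: 30.0
tcp [ 0.5744 -0.0466  0.0994] shift [-0.0011 -0.0007  0.0244] yaw_y -6.68 tilt [-0.0005  0.0002] F [-0.8  0.2  0. ] t 8.7 grip 0.233 29.962049424648285
```

No contact force with the tip about 5 mm below the mouth, so it is in the hole. Continuing down.

```bash
python3 -m inch '[[[-1,0,0,0.005,0],[-1,0,0,0.01,0],[-1,0,0,0.014,0],[-1,0,0,0.018,0],[-1,0,0,0.021,0],[-1,0,0,0.023,0],[-1,0,0,0.024,0],[-1,0,0,0.024,0]]]' 30
python3 to.py .5736 -.0476 .075
```

```text
time_s: 9.5
eef_pos: [0.5745, -0.0466, 0.0755]
ee_rot: [0.747, 0.665, -0.0, -0.0]
contact_force: [-0.2, -0.4, -0.5]
grip_width: 0.232
grasp_force: 30.0
tcp [ 0.5745 -0.0466  0.0755] shift [-0.0011 -0.0008  0.0005] yaw_y -6.68 tilt [-0.0002  0.0001] F [-0.2 -0.4 -0.5] t 9.5 grip 0.232 29.962351620197296
```

Press gently until there is contact, then release with a small opening.

```bash
python3 -m inch '[[[-1,0,0,0.001,0],[-1,0,0,0.002,0],[-1,0,0,0.002,0],[-1,0,0,0.002,0]]]' 30
python3 to.py .5736 -.0476 .075
```

```text
time_s: 9.9
eef_pos: [0.5749, -0.0467, 0.0747]
ee_rot: [0.747, 0.665, 0.0, 0.0]
contact_force: [-2.1, 1.1, 5.4]
grip_width: 0.226
grasp_force: 30.0
tcp [ 0.5749 -0.0467  0.0747] shift [-0.001  -0.0012 -0.0003] yaw_y -6.68 tilt [ 0.001  -0.0004] F [-2.1  1.1  5.4] t 9.9 grip 0.226 29.974010288715363
```

The flange is seated with 5 N upward. Releasing and retracting.

```bash
python3 -m inch '[[[-0.3,0,0,0.001,0],[-0.1,0,0,0.001,0],[0.1,0,0,0.001,0],[0.1,0,0,0.001,0],[0.1,0,0,0.001,0],[0.1,0,0,-0.01,0],[0.1,0,0,-0.04,0],[0.1,0,0,-0.07,0],[0.1,0,0,-0.1,0],[0.1,0,0,-0.11,0],[0.1,0,0,-0.11,0],[0.1,0,0,-0.11,0]]]'
python3 to.py .507 .1163 .186 83.35; python3 - <<'E'
from h import *
snap('side','side4'); a=cv2.imread('pics/side4.png'); cv2.imwrite('pics/crop4.png',cv2.resize(a[160:280,225:345],(600,600),interpolation=cv2.INTER_CUBIC))
E
```

```text
time_s: 11.1
eef_pos: [0.5739, -0.0464, 0.1826]
ee_rot: [0.747, 0.665, -0.0, -0.001]
contact_force: [-1.0, 0.1, -0.7]
grip_width: 0.549
grasp_force: 0.0
tcp [ 0.5739 -0.0464  0.1826] shift [ 0.1538 -0.0854 -0.0032] turn 89.97 yaw_y -6.68 tilt [-0.0014  0.0004] F [-1.   0.1 -0.7] t 11.1 grip 0.549 0.0
```

View pics/crop4.png

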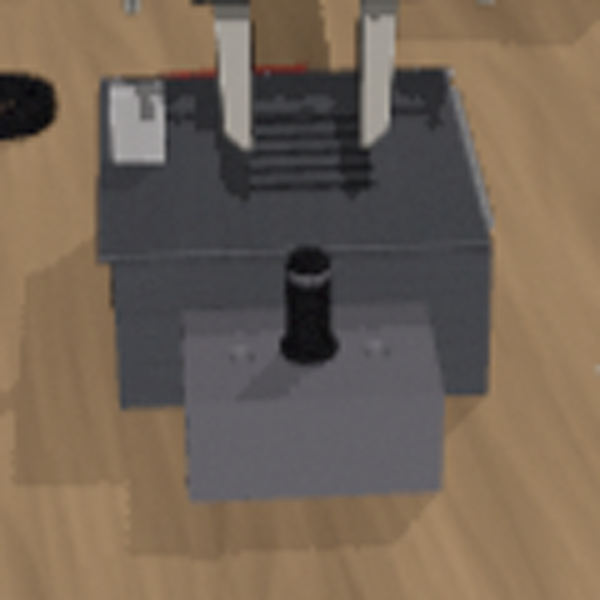

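Crop: the pin stands upright at (309,310) with its flange flush on the ledge between the outer openings at 243 and 376. The cover is shut, and the tab is at (137,122). Moving over the tab.

```bash
python3 -m inch '[[[0.1,0.015,-0.008,0,-8],[0.1,0.035,-0.019,0,-16],[0.1,0.055,-0.03,0,-24],[0.1,0.075,-0.041,0,-32],[0.1,0.095,-0.052,0,-40],[0.1,0.115,-0.063,0,-48],[0.1,0.135,-0.074,0,-56],[0.1,0.155,-0.084,0,-64],[0.1,0.155,-0.084,0,-72],[0.1,0.155,-0.084,0,-80],[0.1,0.155,-0.084,0,-86],[0.1,0.155,-0.084,0,-90]]]' && python3 -m inch '[[[0.1,0,0,0,0],[0.1,0,0,0,0]]]'
python3 to.py .508 .117 .106 83.35
```

```text
time_s: 12.35
eef_pos: [0.508, 0.1172, 0.1817]
ee_rot: [0.056, 0.998, -0.0, -0.002]
contact_force: [-0.2, -0.2, 0.4]
grip_width: 0.551
grasp_force: 0.0
time_s: 12.55
eef_pos: [0.5085, 0.1171, 0.1824]
ee_rot: [0.059, 0.998, -0.0, -0.001]
contact_force: [0.3, -0.6, -0.2]
grip_width: 0.549
grasp_force: 0.0
tcp [0.5085 0.1171 0.1824] shift [ 0.0003 -0.0001  0.0764] turn -0.15 yaw_y 83.2 tilt [-0.0024 -0.    ] F [ 0.3 -0.6 -0.2] t 12.55 grip 0.549 0.0
```

```bash
python3 -m inch '[[[0.1,0,0,0.015,0],[0.1,0,0,0.035,0],[0.1,0,0,0.055,0],[0.1,0,0,0.07,0],[0.1,0,0,0.075,0],[0.1,0,0,0.075,0],[0.1,0,0,0.075,0],[-0.4,0,0,0.075,0],[-0.8,0,0,0.075,0],[-1,0,0,0.075,0],[-1,0,0,0.075,0],[-1,0,0,0.075,0]]]' 30
python3 -m inch '[[[-1,0,0,0,0],[-1,0,0,0,0],[-1,0,0,0,0]]]' 30
python3 to.py .508 .117 .106 83.35
```

```text
time_s: 13.75
eef_pos: [0.5092, 0.1171, 0.1088]
ee_rot: [0.058, 0.998, 0.0, 0.0]
contact_force: [-0.5, -1.3, -0.5]
grip_width: 0.169
grasp_force: 0.0
time_s: 14.05
eef_pos: [0.5091, 0.1163, 0.1087]
ee_rot: [0.058, 0.998, -0.001, -0.0]
contact_force: [-1.0, -4.7, 1.9]
grip_width: 0.128
grasp_force: 30.0
tcp [0.5091 0.1163 0.1087] shift [0.0012 0.0006 0.0027] turn -0.02 yaw_y 83.33 tilt [-0.0003 -0.0013] F [-1.  -4.7  1.9] t 14.05 grip 0.128 30.000188648700714
```

Tab is gripped (11.9 mm). Lifting along the arc about the hinge (-x, -z in tool axes), starting with 20°.

```bash
python3 -m inch '[[[-1,-0.0018,0,-0.008,0],[-1,-0.004,0,-0.0159,0],[-1,-0.0065,0,-0.0237,0],[-1,-0.0094,0,-0.0314,0],[-1,-0.0125,0,-0.0389,0],[-1,-0.016,0,-0.0463,0],[-1,-0.02,0,-0.0536,0],[-1,-0.024,0,-0.0607,0],[-1,-0.024,0,-0.0607,0],[-1,-0.024,0,-0.0607,0]]]' 35
python3 to.py .508 .117 .106 83.35
```

```text
time_s: 15.05
eef_pos: [0.5329, 0.1135, 0.1691]
ee_rot: [0.058, 0.998, -0.001, -0.0]
contact_force: [-0.1, -5.1, -2.2]
grip_width: 0.128
grasp_force: 35.0
tcp [0.5329 0.1135 0.1691] shift [0.0251 0.0006 0.0631] turn -0.04 yaw_y 83.31 tilt [-0.0009 -0.0012] F [-0.1 -5.1 -2.2] t 15.05 grip 0.128 34.999642968177795
```

```bash
python3 -m inch '[[[-1,-0.0044,0,-0.0068,0],[-1,-0.0092,0,-0.0135,0],[-1,-0.0142,0,-0.02,0],[-1,-0.0195,0,-0.0262,0],[-1,-0.025,0,-0.0322,0],[-1,-0.0309,0,-0.038,0],[-1,-0.037,0,-0.0435,0],[-1,-0.0433,0,-0.0488,0],[-1,-0.0499,0,-0.0537,0],[-1,-0.0566,0,-0.0584,0],[-1,-0.0566,0,-0.0584,0],[-1,-0.0566,0,-0.0584,0]]]' 35
python3 -m inch '[[[-1,0,0,0,0],[-1,0,0,0,0],[-1,0,0,0,0],[-1,0,0,0,0]]]' 35
python3 to.py .508 .117 .106 83.35; python3 - <<'E'
from h import *
s=snap('side','side5'); t=snap('top','top5')
a=cv2.imread('pics/side5.png')[130:270,205:345];b=cv2.imread('pics/top5.png')[150:290,180:320]
cv2.imwrite('pics/crop5.png',np.hstack([cv2.resize(i,(400,400),interpolation=cv2.INTER_CUBIC) for i in(a,b)]))
for n,s in(('s',s),('t',t)):
    w=cloud(s); R=np.array([.9933,-.1157]);q=w.reshape(-1,3); d=q[:,:2]-[.6918,.0958]; x=d@R; y=d@[.1157,.9933]; z=q[:,2]-.09
    r=np.hypot(x,z); m=(abs(y)<.11)&(r>.06)&(r<.2)&(abs(y+.0)>.04)&(x<0)&(z>.02); th=np.degrees(np.arctan2(z,-x))[m]; hst,e=np.histogram(th,bins=np.arange(0,90,3)); print(n,list(zip(e.astype(int),hst)))
E
```

```text
time_s: 16.25
eef_pos: [0.589, 0.107, 0.2271]
ee_rot: [0.058, 0.998, -0.001, -0.001]
contact_force: [1.0, -5.8, -5.2]
grip_width: 0.124
grasp_force: 35.0
time_s: 16.65
eef_pos: [0.589, 0.107, 0.2271]
ee_rot: [0.058, 0.998, -0.001, -0.0]
contact_force: [-0.1, -5.7, -6.2]
grip_width: 0.127
grasp_force: 35.0
tcp [0.589  0.107  0.2271] shift [0.0815 0.0006 0.1211] turn -0.05 yaw_y 83.3 tilt [-0.001  -0.0011] F [-0.1 -5.7 -6.2] t 16.65 grip 0.127 34.99837875366211
s [(np.int64(0), np.int64(0)), (np.int64(3), np.int64(0)), (np.int64(6), np.int64(0)), (np.int64(9), np.int64(0)), (np.int64(12), np.int64(0)), (np.int64(15), np.int64(0)), (np.int64(18), np.int64(0)), (np.int64(21), np.int64(0)), (np.int64(24), np.int64(0)), (np.int64(27), np.int64(0)), (np.int64(30), np.int64(0)), (np.int64(33), np.int64(0)), (np.int64(36), np.int64(0)), (np.int64(39), np.int64(0)), (np.int64(42), np.int64(30)), (np.int64(45), np.int64(518)), (np.int64(48), np.int64(104)), (np.int64(51), np.int64(0)), (np.int64(54), np.int64(0)), (np.int64(57), np.int64(0)), (np.int64(60), np.int64(0)), (np.int64(63), np.int64
[... 352 characters left out ...]
 (np.int64(15), np.int64(0)), (np.int64(18), np.int64(0)), (np.int64(21), np.int64(0)), (np.int64(24), np.int64(0)), (np.int64(27), np.int64(0)), (np.int64(30), np.int64(0)), (np.int64(33), np.int64(0)), (np.int64(36), np.int64(0)), (np.int64(39), np.int64(0)), (np.int64(42), np.int64(740)), (np.int64(45), np.int64(368)), (np.int64(48), np.int64(1)), (np.int64(51), np.int64(0)), (np.int64(54), np.int64(0)), (np.int64(57), np.int64(0)), (np.int64(60), np.int64(0)), (np.int64(63), np.int64(0)), (np.int64(66), np.int64(0)), (np.int64(69), np.int64(0)), (np.int64(72), np.int64(0)), (np.int64(75), np.int64(0)), (np.int64(78), np.int64(0)), (np.int64(81), np.int64(0)), (np.int64(84), np.int64(0))]
```

View pics/crop5.png

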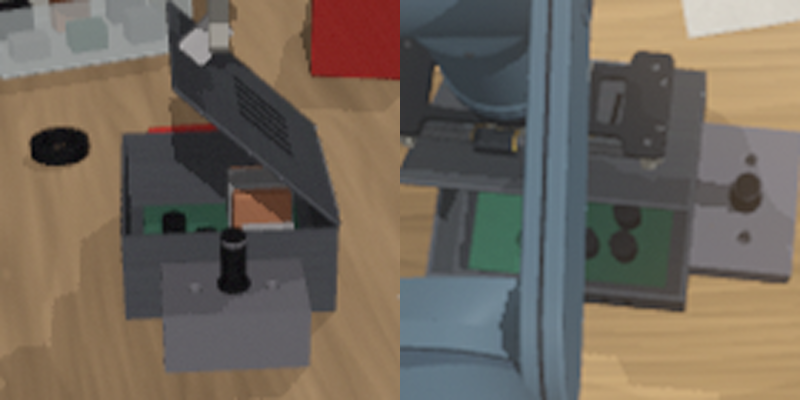

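The crop shows the cover held open by the tab, with about 45° measured from both cameras. The pin is still seated at (234,260) in the left half, and the tape has not moved. Handing in.

```bash
python3 -c "
from workcell import order; print(order.close_job())"
```

```text
the job is handed in; nothing more can be done
None
```

I handed the job in with the pin fully home in the middle terminal and the gripper holding the cover steady at about 45°; no pass or fail result was returned, and I did not re-measure the bystanders at the end.

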